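# Close a denture flask in the bench press

### The job

Close the denture flask (the bronze, D-shaped metal block) in the bench press, only by pushing: with a fingertip gently slide the flask along the bed, between the two guide rails, until it is fully home against the stop under the pressing plate. Then push a spoke of the press's three-spoked wheel round, clockwise seen from above, until the plate is screwed down firmly on the flask and the wheel will go no further. Do not lift the flask, and leave the other things on the counter where they are.

Things in the scene. Friction and masses are not known exactly. Their poses are not given: they have to be found in the camera images.
- press: Screw press for denture flasks, fixed to the counter. Origin on the counter under the screw's axis; x runs from the open front to the back, y to the left, z up. Grey bed x -125 to +68 mm, y -78 to +78, its top 18 mm above the counter. Two steel guide rails on it along x: inner faces at y -42 and +42 mm, 9 mm high, x -119 to +31. The open front faces left and rather towards the robot
- stop (a point): Point of the press: on the bed, at the foot of the front face of the steel stop that crosses the bed's back end (45.5 mm behind the screw's axis, 84 mm wide, its top 21 mm above the bed). The flask is home when its round back end touches this face
- bridge_top (a point): Point of the press: top of the grey bridge, on the screw's axis, 146 mm above the counter. The bridge is 26 mm thick, 46 mm in the press's x and 162 mm in its y, on two 18 mm steel columns at press x 0, y -64 and +64 mm; cap nuts over the columns and the brass nut round the screw reach 12 mm above it
- flask: Closed bronze denture flask, one rigid D-shaped block 90 mm long (x), 80 wide (y), 58 high, 0.5 to 1 kg, loose on the bed between the guide rails, 35 to 55 mm short of the stop and partly under the plate. Origin at the middle of its underside; flat front face at x -45 mm, round back end at x +45 mm, z up. Home, its origin is at x 0 of the press. It slides when pushed with 3 to 8 N
- plate: Round steel pressing plate, 60 mm across, at the foot of the screw; origin at the centre of its underside. It does not turn. Its underside is 86 mm above the counter at wheel angle 0 and comes down 12 mm a turn; the flask's top on the bed is 76 mm above the counter, so they meet at a wheel angle of about 5.2
- wheel (a joint): Angle of the wheel on the screw (rad): 0 fully up, growing as the wheel turns clockwise seen from above (lowering plate and wheel 1.91 mm per rad). With the flask under the plate it comes to a dead stop at 5.2 to 5.4; without it a collar stops it at 6.1. Starts between 0.6 and 2.8. Stiff: 0.2 N m plus 0.12 N m per rad/s (about 5 to 7 N at a spoke); stays where it is left
- hub (a point): Point on the screw's axis at the height of the spokes' centre lines (about 200 mm above the counter at wheel angle 0). The hub is 36 mm across and reaches 15 mm below and 14 mm above this point
- spoke_end (a point): Centre of the black ball, 20 mm across, at the end of one of the three equal level spokes, 78 mm from the axis at the height of hub. The spokes are steel rods 10 mm thick, 120 degrees apart; any of them may be pushed, best 45 to 65 mm from the axis. Below them about 30 mm are free down to the nuts on the bridge
- cast_white_b: White plaster model of a dental arch, 53 x 68 x 29 mm, on the counter just beyond the press as seen from the robot; origin at the middle of its underside; leave it
- jar_pumice: White round jar with a flat screw lid, 63 mm across, 58 mm high, on the counter just beyond the press as seen from the robot; origin at the middle of its underside; leave it
- bottle_sep: Small white bottle with a blue cap, 37 mm across, 78 mm high, at the closed back corner of the press nearest the robot; origin at the middle of its underside; leave it
- bur_box: Small white card box, 36 x 48 x 22 mm, farther back and to the left of the press; origin at the middle of its underside; leave it
- wax_carver: Thin steel hand instrument, 165 mm long, 8 mm thick, lying to the right of the press; origin at its middle; leave it

How it is judged:
By the outcome, as a careful person would: the job done as asked, in the order asked, and still so for the second after the job is handed in, with the robot touching nothing.
It also fails if it takes over 58 s, if anything falls off the work surface, if the arm or the gripper's body presses on something with over 40 N, if the wrist force passes 120 N, or if a joint passes its speed limit or range.

### The arm

A 6-joint arm with a two-finger parallel gripper is mounted at the origin on a cart in front of the work surface, level with it; the furniture and walls round the work are solid. World frame = base frame: x ahead of the robot, y to its left, z up, the work surface at z = 0. Lengths are in m, angles in degrees, forces in N, time in s.
With the tool pointing down it reaches from about 0.375 to 0.925 m from the base axis. Payload 5.7 kg.
Tool frame: the origin (TCP) lies midway between the tips of the shut fingers; the grasp point (between the pads) lies 19 mm behind it; z points along the fingers, y is the line along which they close (so a half turn about z gives the same grasp; the last joint's range is limited). The gripper opens to 85 mm and grips with 20 to 120 N. Pads are 22 mm wide; open, the fingers measure 114 mm over their backs; the gripper's body (76 mm by 85 mm) begins 54 mm behind the grasp point. The pads swing forward as they close: fully open they stand 13 mm farther back than shut.
Start: joints at [57.175, 20.558, 86.54, -0, 72.909, -6.595], TCP at [0.265, 0.538, 0.231] pointing down, gripper open.
Joint ranges: [-170.27, 170.27], [-57.76, 135], [12.27, 136.19], [-55.21, 235.2], [11.17, 155.16], [-170.74, 170.74]. Speed limits (degrees/s): [136.94, 136.94, 180, 180, 180, 180].

### API

Orientations are given as a 3x3 rotation matrix whose columns are the frame's x, y, z axes.
In Python, from cell import get_obs, snapshot, sign_off, spot_in, cut_out gives the robot as it stands.
- The arm moves only by the tool move_arm, never from a script. Its argument "deltas" is a list of rows, each a list of 3 entries, a list of its own where there are three numbers: the opening, from -1 (shut) to 1 (fully open), then the shift along the tool's x, y, z in units of 50 mm (1.0 is 50 mm), then the turn, a rotation vector about the tool's x, y, z in units of 6 degrees (1.0 is 6 degrees). In form: [[claw, [dx, dy, dz], [wx, wy, wz]], ...]. A call has 1 to 12 rows; each row shifts and turns the commanded pose from where the row before left it, along the tool's axes as they then stand; what a row does not reach is not made up. A row lasts 1/10 s, in which the tool goes at most 50 mm and 8.59 degrees, less where a joint would pass 70% of its speed; a pose out of reach is approached as far as the arm can. A call is refused whole if a number of a shift passes 1 or a number of a turn 1, either way. A call with a gripper value outside its range is refused whole. The fingers move at their own pace and stop on an object; the grip force is fixed at half the most. Time passes only in rows, so rows that do not move let the fingers close. It gives the time, the measured TCP pose, the force, the opening and the grip force at its end, in the units of the state.
- get_obs(): the state, without advancing time (a new reading comes with each control period).
- snapshot(name): name is "side" or "top"; returns a dict with "image" (400x640x3 uint8, blue, green, red), "camera_matrix" (3x3 intrinsics, pixels), "distortion" ([k1, k2, p1, p2, k3] as OpenCV has them; the pictures are not rectified), "position" and "orientation" of the camera in the world. Camera axes: x right, y down, z forward; pixel columns grow to the right and rows downward; lengths in m; the calibration is good to about 2 mm. A picture is of the moment at which its call begins. There is no depth.
- sign_off(): hands the job in; it is judged then, once.
Trained networks look in the newest picture that a camera, given by its name, has taken for a name from the list of things; names that differ only in an ending like _2 or _b are one class to them, and where a whole thing is asked for, a point or a joint stands for the part that bears it (a point fixed in the world has none). Each returns a list of dicts, best first, with "confidence" (0 to 1); they miss things now and then, are a little off and sometimes report something else, mostly with a low value. They report only what shows in the picture. A call takes as long as a camera call.
- spot_in(name, camera): "box" ([left, top, right, bottom] as shares, 0 to 1, of the picture: columns of its width, rows of its height, round what is visible of it).
- cut_out(name, camera): "region" (400x640 bool, what is visible of it) and "box" ([left, top, right, bottom] as shares, 0 to 1, of the picture: columns of its width, rows of its height, round what is visible of it).
The state is a dict: "clock": time; "joints": joint angles; "dq": joint speeds; "joint_torque": joint torques, N m; "position": TCP position; "tcp_rot": TCP orientation; "contact_force": force on the tool from outside, world axes, zero at the start; "ft_torque": the same for the moment, N m; "gripper_width": opening from 0.0 (shut) to 1.0 (fully open); "finger_force": force on a finger pad.
Only numpy, scipy, OpenCV 4.12 (cv2) and the standard library are available. Lean on these libraries where they do the work, as an engineer would, in place of code of your own. Each camera call takes 0.05 s, during which the arm holds its last target. There are 200 camera calls.

## Working session

There is one attempt and no reset: what is moved stays moved. The work goes in short steps, Python scripts to look and compute and a tool call to move; the robot and the scene stay as the last step left them, time stands still between calls to the robot, and variables do not carry over. Pictures are saved under pics/ and viewed, at most 10 in all, crops included, and the job is handed in when it is done.

Besides the shell and the picture viewer there is one more tool, called after "Request:" by a JSON object that holds its "method" and its "body", one argument or row to a line. move_arm: Moves the arm, as the interface text tells. Its arguments: {"type":"object","properties":{"deltas":{"type":"array"}},"required":["deltas"]}

```bash
mkdir -p pics
python3 - <<'E'
from cell import *
import cv2,numpy as np
o=get_obs();print(o['clock'],o['position'],np.round(o['tcp_rot'],3).tolist(),o['gripper_width'])
for c in('side','top'):
    s=snapshot(c);cv2.imwrite(f'pics/{c}0.png',s['image']);print(c,s['position'],np.round(s['orientation'],3).tolist(),s['camera_matrix'],s['distortion'])
    for n in('press','stop','bridge_top','flask','plate','wheel','hub','spoke_end'):
        r=spot_in(n,c)
        print(n,[(round(d['confidence'],2),(np.array(d['box'])*[640,400,640,400]).round(0).tolist()) for d in r[:4]])
E
```

```text
0.0 [0.26481038 0.53761805 0.23044061] [[-0.897, 0.442, -0.001], [0.442, 0.897, -0.002], [0.0, -0.002, -1.0]] 1.001300846079379
side [ 0.48889597 -0.57342531  0.82775473] [[0.993, -0.079, 0.093], [-0.121, -0.672, 0.73], [0.005, -0.736, -0.677]] [[468.09517859   0.         322.19500202]
 [  0.         468.09517859 198.74719378]
 [  0.           0.           1.        ]] [-0.10051635  0.          0.          0.          0.        ]
press [(0.86, [249.0, 152.0, 337.0, 269.0])]
stop [(0.94, [253.0, 153.0, 335.0, 267.0])]
bridge_top [(0.67, [266.0, 154.0, 333.0, 201.0]), (0.59, [248.0, 148.0, 337.0, 267.0])]
flask [(0.61, [272.0, 215.0, 305.0, 234.0])]
plate [(0.85, [268.0, 151.0, 335.0, 222.0]), (0.36, [349.0, 173.0, 362.0, 186.0])]
wheel [(0.84, [268.0, 151.0, 335.0, 202.0])]
hub [(0.63, [267.0, 153.0, 334.0, 206.0]), (0.25, [249.0, 155.0, 337.0, 270.0]), (0.19, [349.0, 171.0, 361.0, 189.0])]
spoke_end [(0.65, [267.0, 152.0, 335.0, 202.0])]
top [0.42117531 0.15678635 1.28007388] [[0.026, -0.993, 0.111], [-1.0, -0.027, -0.004], [0.007, -0.111, -0.994]] [[483.89127058   0.         323.77372176]
 [  0.         483.89127058 208.87954942]
 [  0.           0.           1.        ]] [-0.132547  0.        0.        0.        0.      ]
press [(0.75, [255.0, 180.0, 342.0, 264.0])]
stop [(0.86, [257.0, 178.0, 339.0, 270.0]), (0.36, [303.0, 161.0, 323.0, 183.0])]
bridge_top [(0.65, [257.0, 178.0, 341.0, 263.0]), (0.29, [269.0, 178.0, 340.0, 243.0])]
flask [(0.89, [269.0, 212.0, 301.0, 247.0]), (0.35, [270.0, 183.0, 338.0, 243.0])]
plate [(0.81, [271.0, 181.0, 341.0, 245.0])]
wheel [(0.85, [269.0, 178.0, 337.0, 248.0])]
hub []
spoke_end [(0.7, [269.0, 179.0, 339.0, 245.0]), (0.51, [305.0, 158.0, 325.0, 185.0])]
```

View pics/side0.png

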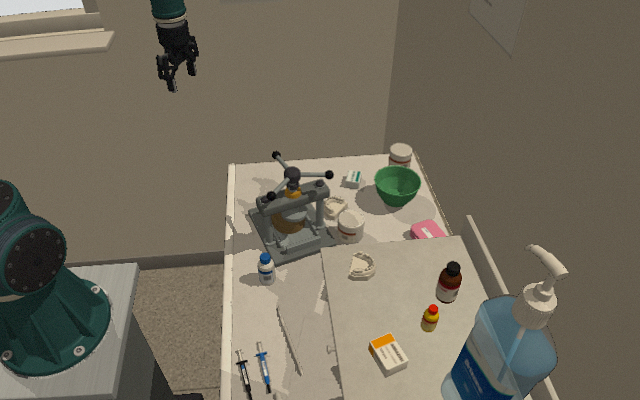

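View pics/top0.png

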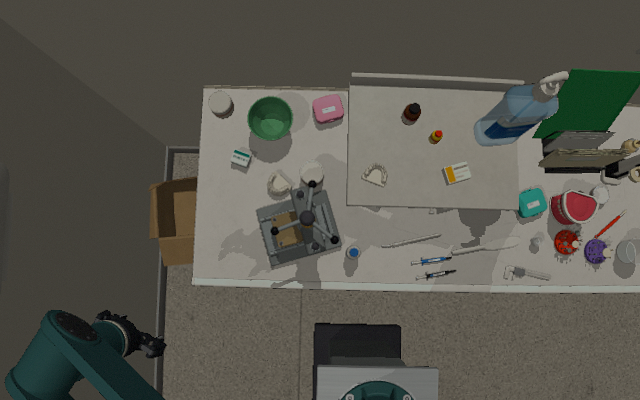

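The side view shows the press at about (290,210) and the wheel hub at (292,175). In the top view the hub is near (307,218) and the flask near (286,230), with the open front to the left. I'll enlarge both.

Run:
```python
import cv2,numpy as np
a=cv2.imread('pics/side0.png')[145:275,235:350];b=cv2.imread('pics/top0.png')[160:280,245:355]
f=lambda i:cv2.resize(i,None,fx=3.6,fy=3.6,interpolation=cv2.INTER_CUBIC)
A,B=f(a),f(b);h=max(A.shape[0],B.shape[0])
p=lambda i:cv2.copyMakeBorder(i,0,h-i.shape[0],0,0,cv2.BORDER_CONSTANT)
o=cv2.convertScaleAbs(np.hstack([p(A),p(B)]),alpha=1.4);print(o.shape,A.shape);cv2.imwrite('pics/crop0.png',o[:, :800])
```

```text
(468, 810, 3) (468, 414, 3)
```

View pics/crop0.png

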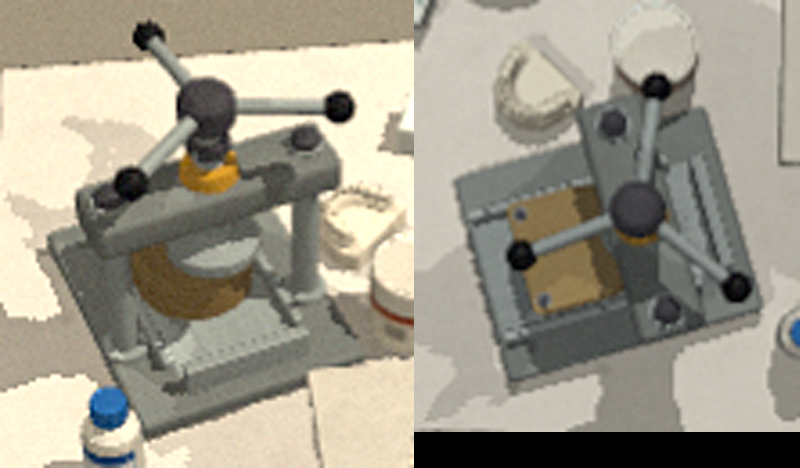

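```bash
cat > h.py <<'E'
import numpy as np,cv2
from scipy.optimize import least_squares
import pickle,os
from cell import *
def cam(c):
    f=f'{c}.pkl'
    if not os.path.exists(f):
        s=snapshot(c);pickle.dump({k:np.array(s[k]) for k in('position','orientation','camera_matrix','distortion')},open(f,'wb'))
    return pickle.load(open(f,'rb'))
def proj(c,P):
    s=cam(c);R=s['orientation'].T
    return cv2.projectPoints(np.atleast_2d(P).astype(float),cv2.Rodrigues(R)[0],-R@s['position'],s['camera_matrix'],s['distortion'])[0][:,0]
def world(p,L):
    x,y,a=p[:3];L=np.atleast_2d(L);return np.c_[x+L[:,0]*np.cos(a)-L[:,1]*np.sin(a),y+L[:,0]*np.sin(a)+L[:,1]*np.cos(a),L[:,2]]
E
python3 - <<'E'
from h import *
bed=np.array([[-.125,-.078,.018],[-.125,.078,.018],[.068,-.078,.018],[.068,.078,.018]])
nuts=np.array([[0,.064,.155],[0,-.064,.155]])
# image: front=left(+y), right of press(-y)... press x = -worldy-ish => press y = worldx-ish
tb=np.array([[270.5,263.5],[256.4,209.4],[341.1,243.3],[327.2,189.2]])
tn=np.array([[300,194.2],[315.6,246.1]])
balls_t=np.array([[312.2,184.4],[274.4,230.8],[334.7,239.7]]);balls_s=np.array([[329.4,174.4],[276.1,155.3],[271.1,195.8]])
sn=np.array([[235+306/3.6,145+137/3.6],[235+108/3.6,145+198/3.6]])
fl=np.array([[271.7,216.9],[281.4,246.7]])
def bl(p):
    z=p[4];t=p[3]+np.array([0,1,2])*2*np.pi/3
    return world(p,np.c_[.078*np.cos(t),.078*np.sin(t),z+0*t])
def res(p):
    return np.r_[(proj('top',world(p,bed))-tb).ravel(),(proj('top',world(p,nuts))-tn).ravel(),(proj('side',world(p,nuts))-sn).ravel(),(proj('top',bl(p))-balls_t).ravel(),(proj('side',bl(p))-balls_s).ravel()]
best=min((least_squares(res,[.45,.2,-1.3,t,.197],loss='soft_l1') for t in(0,1,2,3,4,5)),key=lambda r:r.cost)
p=best.x;print(p,np.degrees(p[2:4]),best.cost);print(res(p).reshape(-1,2).round(1).tolist())
print('balls',bl(p).round(4).tolist(),'theta from z',(.2-p[4])/.00191)
f=lambda q:(proj('top',world(p,[[q[0]-.045,s+q[1],.076] for s in(.032,-.032)]))-fl).ravel()
r=least_squares(f,[-.045,0]);print('flask',r.x,r.fun)
print('front face center',world(p,[[r.x[0]-.045,0,.045]]))
for n in('cast_white_b','jar_pumice','bottle_sep'):
    for c in('top','side'):
        print(n,c,[(round(d['confidence'],2),(np.array(d['box'])*[640,400,640,400]).round(0).tolist()) for d in spot_in(n,c)[:2]])
E
```

```text
[ 0.52111508  0.18818331 -1.273897    1.15425757  0.19847379] [-72.98892166  66.13408727] 8.259657022366769
[[0.3, 2.3], [-0.8, -1.1], [1.3, 2.7], [-0.9, -0.3], [0.8, -0.9], [-0.4, -0.2], [-0.2, -0.8], [-0.3, -2.0], [0.4, -0.6], [0.7, -0.3], [0.1, -0.4], [-0.4, 0.2], [-0.3, -0.3], [-0.1, 0.2]]
balls [[0.5986, 0.1789, 0.1985], [0.4905, 0.2599, 0.1985], [0.4743, 0.1258, 0.1985]] theta from z 0.7990629630549745
flask [-0.03868158 -0.00146016] [ 1.54499792  2.55988817 -1.53392549 -2.53112808]
front face center [[0.49663348 0.26820367 0.045     ]]
cast_white_b top [(0.21, [271.0, 179.0, 339.0, 246.0])]
cast_white_b side [(0.81, [326.0, 194.0, 347.0, 220.0]), (0.58, [256.0, 250.0, 275.0, 285.0])]
jar_pumice top [(0.85, [302.0, 159.0, 324.0, 186.0]), (0.35, [267.0, 177.0, 337.0, 246.0])]
jar_pumice side [(0.61, [337.0, 208.0, 364.0, 246.0])]
bottle_sep top [(0.65, [346.0, 245.0, 360.0, 261.0])]
bottle_sep side [(0.68, [257.0, 251.0, 275.0, 284.0]), (0.4, [252.0, 152.0, 334.0, 264.0])]
```

```bash
cat >> h.py <<'E'
from scipy.spatial.transform import Rotation as Ro
PR=np.array([0.52111508,0.18818331,-1.273897]);T0=1.15425757
def R_press(t,phi=0):
    "tool z tilted t deg from down toward press azimuth phi (deg); tool x away from it"
    a=PR[2]+np.radians(phi);h=np.array([np.cos(a),np.sin(a),0]);u=np.array([0,0,1.]);t=np.radians(t)
    z=h*np.sin(t)-u*np.cos(t);x=-h*np.cos(t)-u*np.sin(t);return np.c_[x,np.cross(z,x),z]
def go(L,R=None,world_pt=None):
    "print total turn (units 6deg) in tool frame and shift (units 50mm), in present and in final tool frame"
    o=get_obs();C=np.array(o['tcp_rot']);p=np.array(o['position'])
    R=C if R is None else R
    w=world_pt if world_pt is not None else world(PR,L)[0]
    d=w-p
    print('t',round(o['clock'],2),'to',w.round(3),'turn',(np.degrees(Ro.from_matrix(C.T@R).as_rotvec())/6).round(2),'shift now',(C.T@d/.05).round(2),'after turn',(R.T@d/.05).round(2))
def where():
    o=get_obs();c,s=np.cos(PR[2]),np.sin(PR[2]);d=np.array(o['position'])-[PR[0],PR[1],0]
    print('press xyz mm',(1e3*np.array([c*d[0]+s*d[1],-s*d[0]+c*d[1],d[2]])).round(1),'j',np.round(o['joints'],1),'F',np.round(o['contact_force'],1),'t',round(o['clock'],2),'w',round(o['gripper_width'],2))
E
python3 -c "
from h import *
where();go([-.2,0,.25],R_press(40));R=R_press(40);go([-.2,0,.25],R@np.diag([-1,-1,1]));go([-.2,0,.25],R@Ro.from_euler('z',90,degrees=True).as_matrix());go([-.2,0,.25],R@Ro.from_euler('z',-90,degrees=True).as_matrix())"
```

```text
press xyz mm [-409.6 -142.3  231.3] j [57.2 20.6 86.5 -0.  72.9 -6.6] F [-1.2  0.6 -0.3] t 1.3 w 1.0
t 1.3 to [0.463 0.379 0.25 ] turn [ 2.72 -6.29  7.47] shift now [-4.95 -1.1  -0.37] after turn [-3.45  2.85  2.41]
t 1.3 to [0.463 0.379 0.25 ] turn [  7.68   3.32 -21.1 ] shift now [-4.95 -1.1  -0.37] after turn [ 3.45 -2.85  2.41]
t 1.3 to [0.463 0.379 0.25 ] turn [-3.12 -7.88 21.65] shift now [-4.95 -1.1  -0.37] after turn [2.85 3.45 2.41]
t 1.3 to [0.463 0.379 0.25 ] turn [ 6.34 -2.51 -6.91] shift now [-4.95 -1.1  -0.37] after turn [-2.85 -3.45  2.41]
```

Request:
{"method": "move_arm", "body": {
  "deltas": [
    [-1,[-0.7,-0.16,-0.05],[0,0,0]],
    [-1,[-0.7,-0.16,-0.05],[0,0,0]],
    [-1,[-0.7,-0.16,-0.05],[0,0,0]],
    [-1,[-0.7,-0.16,-0.05],[0,0,0]],
    [-1,[-0.7,-0.16,-0.05],[0,0,0]],
    [-1,[-0.7,-0.16,-0.05],[0,0,0]],
    [-1,[-0.7,-0.14,-0.05],[0,0,0]],
    [-1,[0,0,0],[0.27,-0.63,0.75]],
    [-1,[0,0,0],[0.27,-0.63,0.75]],
    [-1,[0,0,0],[0.27,-0.63,0.75]],
    [-1,[0,0,0],[0.27,-0.63,0.75]],
    [-1,[0,0,0],[0.27,-0.63,0.75]]
  ]
}}

```text
clock: 2.5
position: [0.4607, 0.3806, 0.2492]
tcp_rot: [[-0.623, 0.763, 0.172], [0.702, 0.643, -0.307], [-0.344, -0.07, -0.936]]
contact_force: [0.1, -0.3, -1.0]
gripper_width: 0.003
finger_force: 0.0
```

```bash
python3 -c "
from h import *
where();go([-.2,0,.25],R_press(40))"
```

```text
press xyz mm [-201.7   -1.5  249.2] j [ 45.1  23.6  82.5 -20.1  80.3   8.8] F [ 0.1 -0.3 -1. ] t 2.5 w 0.0
t 2.5 to [0.463 0.379 0.25 ] turn [ 1.36 -3.12  3.68] shift now [-0.05  0.01 -0.  ] after turn [-0.04  0.03  0.01]
```

Request:
{"method": "move_arm", "body": {
  "deltas": [
    [-1,[0,0,0],[0.27,-0.62,0.74]],
    [-1,[0,0,0],[0.27,-0.62,0.74]],
    [-1,[0,0,0],[0.27,-0.62,0.74]],
    [-1,[0,0,0],[0.27,-0.62,0.73]],
    [-1,[0,0,0],[0.27,-0.62,0.73]],
    [-1,[0,0,0],[0,0,0]]
  ]
}}

```text
clock: 3.1
position: [0.4602, 0.3815, 0.2467]
tcp_rot: [[-0.23, 0.955, 0.187], [0.732, 0.296, -0.613], [-0.641, -0.004, -0.768]]
contact_force: [0.5, 0.2, -0.8]
gripper_width: -0.002
finger_force: 0.0
```

```bash
python3 -c "
from h import *
where();go([-.15,0,.042],R_press(40))"
```

```text
press xyz mm [-202.7   -1.6  246.7] j [ 51.9  34.1  73.7 -31.9  96.5  37.9] F [ 0.5  0.2 -0.8] t 3.1 w -0.0
t 3.1 to [0.477 0.332 0.042] turn [-0.   -0.02  0.05] shift now [1.81 0.05 3.82] after turn [1.82 0.03 3.81]
```

Good, j4 stays well within its range. I'll descend in front of the flask.

Request:
{"method": "move_arm", "body": {
  "deltas": [
    [-1,[0.3,0.01,0.63],[0,0,0]],
    [-1,[0.3,0.01,0.63],[0,0,0]],
    [-1,[0.3,0.01,0.63],[0,0,0]],
    [-1,[0.3,0.01,0.63],[0,0,0]],
    [-1,[0.3,0,0.63],[0,0,0]],
    [-1,[0.3,0,0.63],[0,0,0]],
    [-1,[0,0,0],[0,0,0]]
  ]
}}

```text
clock: 3.8
position: [0.4754, 0.3286, 0.0427]
tcp_rot: [[-0.233, 0.955, 0.182], [0.732, 0.296, -0.614], [-0.641, -0.01, -0.768]]
contact_force: [-0.8, -0.9, 0.8]
gripper_width: 0.001
finger_force: 0.0
```

```bash
python3 -c "
from h import *
where();go([-.05,0,.042],R_press(40))
s=snapshot('top');q=snapshot('side')
f=lambda i:cv2.resize(i,None,fx=2.8,fy=2.8,interpolation=cv2.INTER_CUBIC)
a=f(q['image'][125:275,225:365]);b=f(s['image'][145:295,225:365])
cv2.imwrite('pics/c1.png',cv2.convertScaleAbs(np.hstack([a,b]),alpha=1.4))"
```

```text
press xyz mm [-147.6   -2.6   42.7] j [ 48.1  45.1  85.8 -34.3  75.5  47.5] F [-0.8 -0.9  0.8] t 3.8 w 0.0
t 3.8 to [0.506 0.236 0.042] turn [-0.05 -0.03  0.08] shift now [-1.49  0.05  1.26] after turn [-1.49  0.05  1.27]
```

View pics/c1.png

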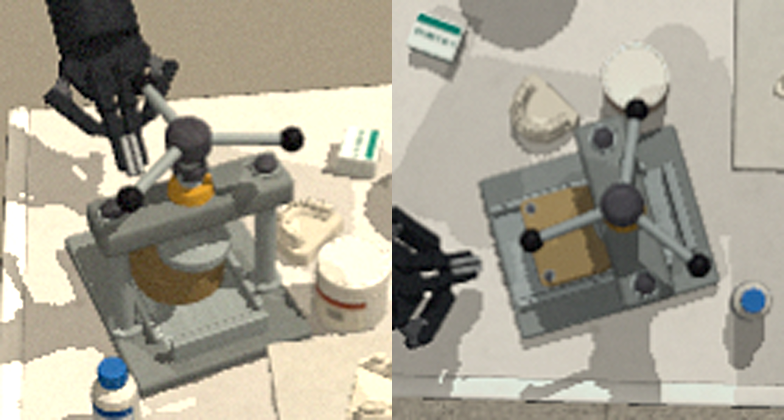

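Request:
{"method": "move_arm", "body": {
  "deltas": [
    [-1,[-0.19,0.02,0.16],[0,0,0]],
    [-1,[-0.19,0.02,0.16],[0,0,0]],
    [-1,[-0.15,0.02,0.13],[0,0,0]],
    [-1,[-0.05,0,0.042],[0,0,0]],
    [-1,[-0.05,0,0.042],[0,0,0]],
    [-1,[-0.05,0,0.042],[0,0,0]],
    [-1,[-0.05,0,0.042],[0,0,0]],
    [-1,[-0.05,0,0.042],[0,0,0]],
    [-1,[-0.05,0,0.042],[0,0,0]],
    [-1,[-0.05,0,0.042],[0,0,0]],
    [-1,[-0.05,0,0.042],[0,0,0]]
  ]
}}

```text
clock: 5.0
position: [0.4986, 0.2749, 0.0454]
tcp_rot: [[-0.229, 0.955, 0.189], [0.735, 0.296, -0.61], [-0.639, -0.001, -0.769]]
contact_force: [-0.9, 4.2, 0.9]
gripper_width: 0.002
finger_force: 2.0
```

```bash
python3 -c "
from h import *
where()"
```

```text
press xyz mm [-89.5   3.9  45.4] j [ 43.6  43.2  90.2 -37.2  71.2  46.5] F [-0.9  4.2  0.9] t 5.0 w 0.0
```

Request:
{"method": "move_arm", "body": {
  "deltas": [
    [-1,[-0.05,-0.01,0.044],[0,0,0]],
    [-1,[-0.05,-0.01,0.044],[0,0,0]],
    [-1,[-0.05,-0.01,0.044],[0,0,0]],
    [-1,[-0.05,-0.01,0.044],[0,0,0]],
    [-1,[-0.05,0,0.044],[0,0,0]],
    [-1,[-0.05,0,0.044],[0,0,0]],
    [-1,[-0.05,0,0.044],[0,0,0]]
  ]
}}

```text
clock: 5.7
position: [0.504, 0.252, 0.0452]
tcp_rot: [[-0.228, 0.955, 0.189], [0.735, 0.296, -0.61], [-0.639, -0.0, -0.769]]
contact_force: [-0.6, 7.4, 5.4]
gripper_width: -0.001
finger_force: 3.5
```

```bash
python3 -c "
from h import *
where()"
```

```text
press xyz mm [-66.1   2.3  45.2] j [ 41.8  42.6  92.1 -38.4  69.4  46.3] F [-0.6  7.4  5.4] t 5.7 w -0.0
```

Request:
{"method": "move_arm", "body": {
  "deltas": [
    [-1,[-0.03,-0.005,0.025],[0,0,0]],
    [-1,[-0.03,-0.005,0.025],[0,0,0]],
    [-1,[-0.03,-0.005,0.025],[0,0,0]],
    [-1,[-0.03,-0.005,0.025],[0,0,0]]
  ]
}}

```text
clock: 6.1
position: [0.5057, 0.2447, 0.0453]
tcp_rot: [[-0.228, 0.955, 0.19], [0.735, 0.297, -0.61], [-0.639, 0.001, -0.77]]
contact_force: [-0.4, 7.1, 4.2]
gripper_width: -0.001
finger_force: 3.6
```

```bash
python3 -c "
from h import *
where()"
```

```text
press xyz mm [-58.5   1.8  45.3] j [ 41.2  42.3  92.8 -38.8  68.7  46.2] F [-0.4  7.1  4.2] t 6.1 w -0.0
```

Request:
{"method": "move_arm", "body": {
  "deltas": [
    [-1,[-0.02,-0.002,0.017],[0,0,0]],
    [-1,[-0.02,-0.002,0.017],[0,0,0]],
    [-1,[-0.02,-0.002,0.017],[0,0,0]],
    [-1,[-0.02,-0.002,0.017],[0,0,0]]
  ]
}}

```text
clock: 6.5
position: [0.5069, 0.2403, 0.0452]
tcp_rot: [[-0.228, 0.955, 0.19], [0.736, 0.297, -0.609], [-0.638, 0.001, -0.77]]
contact_force: [-4.7, 14.6, 9.4]
gripper_width: 0.002
finger_force: 7.6
```

```bash
python3 -c "
from h import *
where()"
```

```text
press xyz mm [-53.9   1.7  45.2] j [ 40.8  42.2  93.2 -39.   68.3  46.1] F [-4.7 14.6  9.4] t 6.5 w 0.0
```

Request:
{"method": "move_arm", "body": {
  "deltas": [
    [-1,[-0.015,0,0.012],[0,0,0]],
    [-1,[-0.015,0,0.012],[0,0,0]],
    [-1,[0,0,0],[0,0,0]]
  ]
}}

```text
clock: 6.8
position: [0.507, 0.2402, 0.0453]
tcp_rot: [[-0.228, 0.955, 0.19], [0.738, 0.297, -0.606], [-0.636, 0.003, -0.772]]
contact_force: [-6.6, 17.3, 8.3]
gripper_width: -0.001
finger_force: 9.1
```

```bash
python3 -c "
from h import *
where();go([-.2,0,.28],R_press(0))"
```

```text
press xyz mm [-53.9   1.8  45.3] j [ 40.7  42.1  93.2 -39.   68.1  46.1] F [-6.6 17.3  8.3] t 6.8 w -0.0
t 6.8 to [0.463 0.379 0.28 ] turn [0.04 6.58 0.03] shift now [-0.73 -0.01 -5.48] after turn [ 2.92 -0.04 -4.69]
```

Request:
{"method": "move_arm", "body": {
  "deltas": [
    [-1,[-0.0,0,-0.4],[0,0,0]],
    [-1,[-0.12,0,-0.85],[0,0,0]],
    [-1,[-0.12,0,-0.85],[0,0,0]],
    [-1,[-0.12,0,-0.85],[0,0,0]],
    [-1,[-0.12,0,-0.85],[0,0,0]],
    [-1,[-0.12,0,-0.85],[0,0,0]],
    [-1,[-0.12,0,-0.83],[0,0.55,0]],
    [-1,[0,0,0],[0,1,0]],
    [-1,[0,0,0],[0,1,0]],
    [-1,[0,0,0],[0,1,0]],
    [-1,[0,0,0],[0,1,0]],
    [-1,[0,0,0],[0,1,0]]
  ]
}}

```text
clock: 8.0
position: [0.4627, 0.3767, 0.2784]
tcp_rot: [[-0.294, 0.955, 0.03], [0.95, 0.295, -0.106], [-0.11, -0.003, -0.994]]
contact_force: [0.3, -0.1, -0.8]
gripper_width: -0.001
finger_force: 0.0
```

Run:
```python
from h import *
where();a=np.radians(246);go([.055*np.cos(a),.055*np.sin(a),.28],R_press(0))
s=snapshot('top');q=snapshot('side')
f=lambda i:cv2.resize(i,None,fx=2.8,fy=2.8,interpolation=cv2.INTER_CUBIC)
cv2.imwrite('pics/c2.png',cv2.convertScaleAbs(np.hstack([f(q['image'][125:275,225:365]),f(s['image'][145:295,225:365])]),alpha=1.4))
```

```text
press xyz mm [-197.3   -0.8  278.4] j [36.2 19.7 81.3 -6.  81.2 20.1] F [ 0.3 -0.1 -0.8] t 8.0 w -0.0
t 8.0 to [0.467 0.195 0.28 ] turn [-0.02  1.05  0.03] shift now [-3.48 -1.    0.36] after turn [-3.5  -0.99 -0.03]
```

View pics/c2.png

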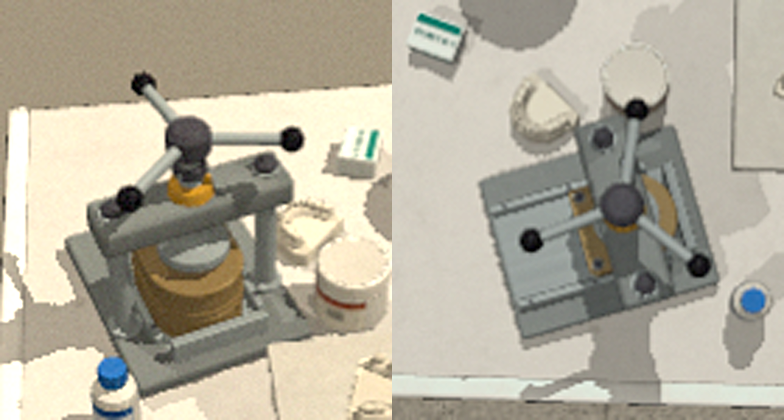

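The flask is home, with its round end at the stop, and the wheel hasn't moved. Next I go above the gap behind a spoke.

Request:
{"method": "move_arm", "body": {
  "deltas": [
    [-1,[0,0,0],[0,1.0,0]],
    [-1,[-0.7,-0.2,0],[0,0,0]],
    [-1,[-0.7,-0.2,0],[0,0,0]],
    [-1,[-0.7,-0.2,0],[0,0,0]],
    [-1,[-0.7,-0.2,0],[0,0,0]],
    [-1,[-0.7,-0.2,0],[0,0,0]],
    [-1,[0,0,0],[0,0,0]]
  ]
}}

```text
clock: 8.8
position: [0.466, 0.1919, 0.279]
tcp_rot: [[-0.293, 0.956, -0.003], [0.956, 0.293, -0.013], [-0.012, -0.007, -1.0]]
contact_force: [-0.4, 0.2, -0.3]
gripper_width: -0.003
finger_force: 0.0
```

Run:
```python
from h import *
where();a=np.radians(246);go([.055*np.cos(a),.055*np.sin(a),.176],R_press(0))
```

```text
press xyz mm [-19.7 -51.6 279. ] j [15.  10.3 94.  -0.7 76.  -1.8] F [-0.4  0.2 -0.3] t 8.8 w -0.0
t 8.8 to [0.467 0.195 0.176] turn [-0.06  0.11  0.  ] shift now [0.08 0.04 2.06] after turn [0.05 0.03 2.06]
```

Request:
{"method": "move_arm", "body": {
  "deltas": [
    [-1,[0.03,0.01,0.5],[0,0,0]],
    [-1,[0.03,0.01,0.5],[0,0,0]],
    [-1,[0.02,0.02,0.5],[0,0,0]],
    [-1,[0,0,0.5],[0,0,0]],
    [-1,[0,0,0.05],[0,0,0]]
  ]
}}

```text
clock: 9.3
position: [0.4649, 0.1993, 0.174]
tcp_rot: [[-0.297, 0.955, -0.007], [0.955, 0.297, -0.012], [-0.009, -0.01, -1.0]]
contact_force: [-0.4, 0.2, -0.3]
gripper_width: -0.0
finger_force: 0.0
```

```bash
cat >> h.py <<'E'
def arc(n=12,step=.1,r=.055,z=None):
    "rows (shift dx,dy in tool units, tool x=-press x, y=press y) for a clockwise arc from where the tool is"
    where();o=get_obs();c,s=np.cos(PR[2]),np.sin(PR[2]);d=np.array(o['position'])[:2]-PR[:2]
    p=np.array([c*d[0]+s*d[1],-s*d[0]+c*d[1]]);a=np.arctan2(p[1],p[0])
    print('angle',np.degrees(a).round(1),'r',np.hypot(*p).round(4))
    q=np.array([p]+[[r*np.cos(a-step*k),r*np.sin(a-step*k)] for k in range(1,n+1)])
    # in true tool axes
    R=np.array(o['tcp_rot']);dq=np.diff(q,axis=0);w=np.c_[c*dq[:,0]-s*dq[:,1],s*dq[:,0]+c*dq[:,1],0*dq[:,0]]
    if z is not None: w[:,2]=(z-o['position'][2])/n
    print((w@R/.05).round(2).tolist())
E
python3 -c "
from h import *
arc()"
```

```text
press xyz mm [-27.1 -50.5 174. ] j [ 15.8  16.8 101.5  -0.6  62.2  -1.2] F [-0.4  0.2 -0.3] t 9.3 w -0.0
angle -118.2 r 0.0573
[[0.07, 0.1, -0.0], [0.09, 0.07, -0.0], [0.08, 0.07, -0.0], [0.07, 0.08, -0.0], [0.06, 0.09, -0.0], [0.06, 0.1, -0.0], [0.05, 0.1, -0.0], [0.04, 0.1, -0.0], [0.02, 0.11, -0.0], [0.01, 0.11, -0.0], [0.0, 0.11, -0.0], [-0.01, 0.11, -0.0]]
```

Request:
{"method": "move_arm", "body": {
  "deltas": [
    [-1,[0.08,0.08,0],[0,0,0]],
    [-1,[0.09,0.07,0],[0,0,0]],
    [-1,[0.08,0.07,0],[0,0,0]],
    [-1,[0.07,0.08,0],[0,0,0]],
    [-1,[0.06,0.09,0],[0,0,0]],
    [-1,[0.06,0.1,0],[0,0,0]],
    [-1,[0.05,0.1,0],[0,0,0]],
    [-1,[0.04,0.1,0],[0,0,0]],
    [-1,[0.02,0.11,0],[0,0,0]],
    [-1,[0.01,0.11,0],[0,0,0]],
    [-1,[0,0.11,0],[0,0,0]],
    [-1,[-0.01,0.11,0],[0,0,0]]
  ]
}}

```text
clock: 10.5
position: [0.5104, 0.2412, 0.1755]
tcp_rot: [[-0.296, 0.955, -0.007], [0.955, 0.296, -0.011], [-0.008, -0.01, -1.0]]
contact_force: [-7.8, -2.8, -0.7]
gripper_width: -0.001
finger_force: 3.0
```

```bash
python3 -c "
from h import *
arc(z=.173)"
```

```text
press xyz mm [-53.8   5.3 175.5] j [18.6 21.2 94.2 -0.5 65.1  1.6] F [-7.8 -2.8 -0.7] t 10.5 w -0.0
angle 174.4 r 0.0541
[[0.0, 0.11, 0.0], [-0.03, 0.11, 0.0], [-0.04, 0.1, 0.0], [-0.05, 0.1, 0.0], [-0.06, 0.09, 0.0], [-0.07, 0.09, 0.0], [-0.07, 0.08, 0.0], [-0.08, 0.07, 0.0], [-0.09, 0.06, 0.0], [-0.1, 0.05, 0.0], [-0.1, 0.04, 0.0], [-0.1, 0.03, 0.0]]
```

Request:
{"method": "move_arm", "body": {
  "deltas": [
    [-1,[-0.01,0.11,0],[0,0,0]],
    [-1,[-0.03,0.11,0],[0,0,0]],
    [-1,[-0.04,0.1,0],[0,0,0]],
    [-1,[-0.05,0.1,0],[0,0,0]],
    [-1,[-0.06,0.09,0],[0,0,0]],
    [-1,[-0.07,0.09,0],[0,0,0]],
    [-1,[-0.07,0.08,0],[0,0,0]],
    [-1,[-0.08,0.07,0],[0,0,0]],
    [-1,[-0.09,0.06,0],[0,0,0]],
    [-1,[-0.1,0.05,0],[0,0,0]],
    [-1,[-0.1,0.04,0],[0,0,0]],
    [-1,[-0.1,0.03,0],[0,0,0]]
  ]
}}

```text
clock: 11.7
position: [0.568, 0.219, 0.1762]
tcp_rot: [[-0.295, 0.955, -0.004], [0.955, 0.295, -0.007], [-0.005, -0.006, -1.0]]
contact_force: [-5.1, 5.1, -0.3]
gripper_width: -0.003
finger_force: 2.8
```

```bash
python3 -c "
from h import *
arc(z=.173)"
```

```text
press xyz mm [-15.8  53.8 176.2] j [14.8 24.4 88.8 -0.3 67.1 -2.3] F [-5.1  5.1 -0.3] t 11.7 w -0.0
angle 106.4 r 0.0561
[[-0.11, 0.0, 0.01], [-0.11, 0.01, 0.01], [-0.11, 0.0, 0.01], [-0.11, -0.01, 0.01], [-0.11, -0.02, 0.01], [-0.11, -0.03, 0.01], [-0.1, -0.04, 0.01], [-0.1, -0.05, 0.01], [-0.09, -0.06, 0.01], [-0.09, -0.07, 0.01], [-0.08, -0.08, 0.01], [-0.07, -0.08, 0.01]]
```

Request:
{"method": "move_arm", "body": {
  "deltas": [
    [-1,[-0.11,0.01,0.005],[0,0,0]],
    [-1,[-0.11,0.01,0.005],[0,0,0]],
    [-1,[-0.11,0,0.005],[0,0,0]],
    [-1,[-0.11,-0.01,0.005],[0,0,0]],
    [-1,[-0.11,-0.02,0.005],[0,0,0]],
    [-1,[-0.11,-0.03,0.005],[0,0,0]],
    [-1,[-0.1,-0.04,0.005],[0,0,0]],
    [-1,[-0.1,-0.05,0.005],[0,0,0]],
    [-1,[-0.09,-0.06,0.005],[0,0,0]],
    [-1,[-0.09,-0.07,0.005],[0,0,0]],
    [-1,[-0.08,-0.08,0.005],[0,0,0]],
    [-1,[-0.07,-0.08,0.005],[0,0,0]]
  ]
}}

```text
clock: 12.9
position: [0.5691, 0.1567, 0.1753]
tcp_rot: [[-0.295, 0.955, 0.003], [0.955, 0.295, -0.005], [-0.006, 0.002, -1.0]]
contact_force: [1.3, 5.7, 0.7]
gripper_width: 0.001
finger_force: 2.3
```

```bash
python3 -c "
from h import *
arc(z=.173)"
```

```text
press xyz mm [ 44.2  36.6 175.3] j [ 8.9 22.8 91.6 -0.3 65.4 -8.2] F [1.3 5.7 0.7] t 12.9 w 0.0
angle 39.7 r 0.0574
[[-0.03, -0.12, 0.0], [-0.06, -0.09, 0.0], [-0.05, -0.1, 0.0], [-0.04, -0.1, 0.0], [-0.03, -0.11, 0.0], [-0.02, -0.11, 0.0], [-0.0, -0.11, 0.0], [0.01, -0.11, 0.0], [0.02, -0.11, 0.0], [0.03, -0.11, 0.0], [0.04, -0.1, 0.0], [0.05, -0.1, 0.0]]
```

Request:
{"method": "move_arm", "body": {
  "deltas": [
    [-1,[-0.06,-0.1,0.005],[0,0,0]],
    [-1,[-0.06,-0.1,0.005],[0,0,0]],
    [-1,[-0.05,-0.1,0.005],[0,0,0]],
    [-1,[-0.04,-0.1,0.005],[0,0,0]],
    [-1,[-0.03,-0.11,0.005],[0,0,0]],
    [-1,[-0.02,-0.11,0.005],[0,0,0]],
    [-1,[0,-0.11,0.005],[0,0,0]],
    [-1,[0.01,-0.11,0.005],[0,0,0]],
    [-1,[0.02,-0.11,0.005],[0,0,0]],
    [-1,[0.03,-0.11,0.005],[0,0,0]],
    [-1,[0.04,-0.1,0.005],[0,0,0]],
    [-1,[0.05,-0.1,0.005],[0,0,0]]
  ]
}}

```text
clock: 14.1
position: [0.5125, 0.1318, 0.1731]
tcp_rot: [[-0.295, 0.955, 0.007], [0.955, 0.295, -0.007], [-0.009, 0.005, -1.0]]
contact_force: [5.3, 0.6, -0.2]
gripper_width: -0.002
finger_force: 2.2
```

```bash
python3 -c "
from h import *
arc(z=.171)"
```

```text
press xyz mm [ 51.4 -24.7 173.1] j [ 7.2 18.2 99.5 -0.5 61.9 -9.7] F [ 5.3  0.6 -0.2] t 14.1 w -0.0
angle -25.7 r 0.0571
[[0.09, -0.08, 0.0], [0.06, -0.09, 0.0], [0.07, -0.08, 0.0], [0.08, -0.08, 0.0], [0.09, -0.07, 0.0], [0.09, -0.06, 0.0], [0.1, -0.05, 0.0], [0.1, -0.04, 0.0], [0.11, -0.03, 0.0], [0.11, -0.02, 0.0], [0.11, -0.01, 0.0], [0.11, 0.0, 0.0]]
```

Request:
{"method": "move_arm", "body": {
  "deltas": [
    [-1,[0.07,-0.08,0.005],[0,0,0]],
    [-1,[0.06,-0.08,0.005],[0,0,0]],
    [-1,[0.07,-0.07,0.005],[0,0,0]]
  ]
}}

```text
clock: 14.4
position: [0.4981, 0.1376, 0.1722]
tcp_rot: [[-0.296, 0.955, 0.006], [0.955, 0.296, -0.007], [-0.009, 0.004, -1.0]]
contact_force: [6.1, -0.6, 1.2]
gripper_width: -0.001
finger_force: 2.1
```

```bash
python3 -c "
from h import *
arc(n=5,step=.06,z=.172)"
```

```text
press xyz mm [ 41.6 -36.8 172.2] j [  8.1  17.4 101.   -0.5  61.3  -8.8] F [ 6.1 -0.6  1.2] t 14.4 w -0.0
angle -41.5 r 0.0556
[[0.05, -0.04, 0.0], [0.05, -0.05, 0.0], [0.05, -0.04, 0.0], [0.05, -0.04, 0.0], [0.06, -0.04, 0.0]]
```

Request:
{"method": "move_arm", "body": {
  "deltas": [
    [-1,[0.06,-0.06,0],[0,0,0]],
    [-1,[0.06,-0.05,0],[0,0,0]],
    [-1,[0.06,-0.05,0],[0,0,0]],
    [-1,[0.06,-0.04,0],[0,0,0]]
  ]
}}

```text
clock: 14.8
position: [0.4873, 0.1455, 0.1723]
tcp_rot: [[-0.296, 0.955, 0.011], [0.955, 0.296, -0.009], [-0.011, 0.008, -1.0]]
contact_force: [12.4, -4.0, -4.7]
gripper_width: 0.001
finger_force: 5.4
```

```bash
python3 -c "
from h import *
arc(n=5,step=.06,z=.172)"
```

```text
press xyz mm [ 30.9 -44.9 172.3] j [  9.3  16.6 102.1  -0.7  60.7  -7.6] F [12.4 -4.  -4.7] t 14.8 w 0.0
angle -55.4 r 0.0545
[[0.05, -0.04, 0.0], [0.06, -0.03, 0.0], [0.06, -0.03, 0.0], [0.06, -0.03, 0.0], [0.06, -0.02, 0.0]]
```

Force is rising, so the plate has met the flask. I'll press on firmly to the dead stop.

Request:
{"method": "move_arm", "body": {
  "deltas": [
    [-1,[0.05,-0.03,0],[0,0,0]],
    [-1,[0.04,-0.02,0],[0,0,0]],
    [-1,[0,0,0],[0,0,0]]
  ]
}}

```text
clock: 15.1
position: [0.4844, 0.1486, 0.1724]
tcp_rot: [[-0.296, 0.955, 0.012], [0.955, 0.296, -0.009], [-0.013, 0.009, -1.0]]
contact_force: [12.1, -5.2, -5.2]
gripper_width: -0.002
finger_force: 5.8
```

```bash
python3 -c "
from h import *
arc(n=5,step=.06,z=.172)"
```

```text
press xyz mm [ 27.1 -46.7 172.4] j [  9.7  16.5 102.4  -0.7  60.6  -7.2] F [12.1 -5.2 -5.2] t 15.1 w -0.0
angle -59.9 r 0.054
[[0.05, -0.05, 0.0], [0.06, -0.03, 0.0], [0.06, -0.02, 0.0], [0.06, -0.02, 0.0], [0.06, -0.02, 0.0]]
```

Request:
{"method": "move_arm", "body": {
  "deltas": [
    [-1,[0.06,-0.03,0],[0,0,0]],
    [-1,[0.06,-0.02,0],[0,0,0]],
    [-1,[0,0,0],[0,0,0]]
  ]
}}

```text
clock: 15.4
position: [0.481, 0.1527, 0.1724]
tcp_rot: [[-0.297, 0.955, 0.013], [0.955, 0.297, -0.011], [-0.014, 0.009, -1.0]]
contact_force: [14.5, -9.4, -5.5]
gripper_width: -0.001
finger_force: 7.5
```

```bash
python3 -c "
from h import *
arc(n=5,step=.06,z=.172)"
```

```text
press xyz mm [ 22.2 -48.8 172.4] j [ 10.3  16.3 102.7  -0.9  60.4  -6.5] F [14.5 -9.4 -5.5] t 15.4 w -0.0
angle -65.6 r 0.0536
[[0.05, -0.05, 0.0], [0.06, -0.02, 0.0], [0.06, -0.02, 0.0], [0.06, -0.01, 0.0], [0.07, -0.01, 0.0]]
```

Request:
{"method": "move_arm", "body": {
  "deltas": [
    [-1,[0.06,-0.04,0],[0,0,0]],
    [-1,[0.06,-0.03,0],[0,0,0]],
    [-1,[0,0,0],[0,0,0]]
  ]
}}

```text
clock: 15.7
position: [0.4769, 0.1567, 0.1727]
tcp_rot: [[-0.297, 0.955, 0.015], [0.955, 0.297, -0.012], [-0.016, 0.011, -1.0]]
contact_force: [17.1, -12.5, -6.4]
gripper_width: -0.0
finger_force: 9.2
```

```bash
python3 -c "
from h import *
arc(n=5,step=.06,z=.172)
q=snapshot('side');s=snapshot('top')
f=lambda i:cv2.resize(i,None,fx=2.8,fy=2.8,interpolation=cv2.INTER_CUBIC)
cv2.imwrite('pics/c3.png',cv2.convertScaleAbs(np.hstack([f(q['image'][125:275,225:365]),f(s['image'][145:295,225:365])]),alpha=1.4))"
```

```text
press xyz mm [ 17.2 -51.5 172.7] j [ 10.9  16.  103.   -1.   60.2  -5.8] F [ 17.1 -12.5  -6.4] t 15.7 w -0.0
angle -71.5 r 0.0543
[[0.06, -0.03, 0.0], [0.06, -0.01, 0.0], [0.07, -0.01, 0.0], [0.07, -0.01, 0.0], [0.07, -0.0, 0.0]]
```

View pics/c3.png

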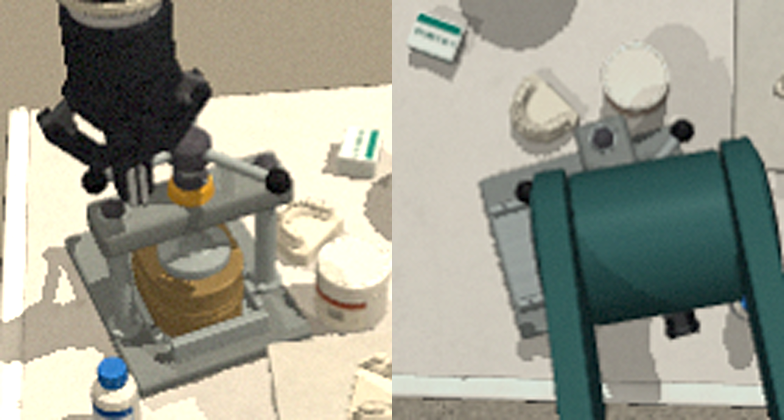

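Plate looks seated on the flask. The balls show at top (328.6,191.4) and (272.5,212.9), side (324.3,189.6) and (258.9,189.6). I'll fit the wheel angle from those.

```bash
python3 -c "
from h import *
T=np.array([[328.6,191.4],[272.5,212.9]])
def bl(t,z):return world(PR,[[.078*np.cos(t+k),.078*np.sin(t+k),z] for k in(0,2*np.pi/3,-2*np.pi/3)])
for a in range(0,120,5):
  for z in(.19,):
    P=proj('top',bl(np.radians(a),z));d=[np.linalg.norm(P-t,axis=1).min() for t in T]
    if max(d)<6: print(a,np.round(d,1),proj('side',bl(np.radians(a),z)).round(0).tolist())
"
```

```text
30 [3.9 3.8] [[322.0, 192.0], [297.0, 155.0], [257.0, 187.0]]
35 [0.9 1.2] [[324.0, 190.0], [294.0, 155.0], [258.0, 189.0]]
40 [2.1 2.6] [[325.0, 188.0], [291.0, 155.0], [260.0, 191.0]]
45 [5.1 5.5] [[327.0, 186.0], [288.0, 155.0], [261.0, 193.0]]
```

Request:
{"method": "move_arm", "body": {
  "deltas": [
    [-1,[0.07,-0.03,0],[0,0,0]],
    [-1,[0.07,-0.02,0],[0,0,0]],
    [-1,[0,0,0],[0,0,0]],
    [-1,[0,0,0],[0,0,0]]
  ]
}}

```text
clock: 16.2
position: [0.4736, 0.1615, 0.1729]
tcp_rot: [[-0.297, 0.955, 0.017], [0.955, 0.297, -0.014], [-0.018, 0.012, -1.0]]
contact_force: [20.2, -17.6, -5.2]
gripper_width: 0.003
finger_force: 11.3
```

```bash
python3 -c "
from h import *
arc(n=5,step=.06,z=.172)"
```

```text
press xyz mm [ 11.6 -53.3 172.9] j [ 11.7  15.9 103.2  -1.1  60.1  -5.1] F [ 20.2 -17.6  -5.2] t 16.2 w 0.0
angle -77.7 r 0.0545
[[0.06, -0.02, 0.0], [0.07, -0.01, 0.0], [0.07, -0.0, 0.0], [0.07, 0.0, 0.0], [0.07, 0.0, 0.0]]
```

Request:
{"method": "move_arm", "body": {
  "deltas": [
    [-1,[0.07,-0.02,0],[0,0,0]],
    [-1,[0.07,-0.01,0],[0,0,0]],
    [-1,[0,0,0],[0,0,0]],
    [-1,[0,0,0],[0,0,0]]
  ]
}}

```text
clock: 16.6
position: [0.4715, 0.1665, 0.173]
tcp_rot: [[-0.297, 0.955, 0.019], [0.955, 0.298, -0.016], [-0.021, 0.014, -1.0]]
contact_force: [23.4, -23.0, -7.2]
gripper_width: 0.004
finger_force: 13.8
```

```bash
python3 -c "
from h import *
arc(n=5,step=.06,z=.172)"
```

```text
press xyz mm [  6.2 -53.8 173. ] j [ 12.4  15.8 103.3  -1.3  60.   -4.3] F [ 23.4 -23.   -7.2] t 16.6 w 0.0
angle -83.5 r 0.0542
[[0.06, -0.02, 0.0], [0.07, -0.0, 0.0], [0.07, 0.0, 0.0], [0.07, 0.01, 0.0], [0.07, 0.01, 0.0]]
```

```bash
cat >> h.py <<'E'
def balls():
    "mean position of black pixels near the ball of spoke 36 deg in the side view and in the top view"
    for c,(u,v) in(('side',(324,190)),('top',(328,191)),('top',(272,213))):
        g=snapshot(c)['image'].max(2)[v-9:v+10,u-9:u+10];y,x=np.where(g<45);print(c,len(x),(x.mean()+u-9).round(1),(y.mean()+v-9).round(1))
E
python3 -c "
from h import *
balls()
q=cv2.imread('pics/c3.png');print()
q=snapshot('side');s=snapshot('top')
f=lambda i:cv2.resize(i,None,fx=2.8,fy=2.8,interpolation=cv2.INTER_CUBIC)
cv2.imwrite('pics/c4.png',cv2.convertScaleAbs(np.hstack([f(q['image'][125:275,225:365]),f(s['image'][145:295,225:365])]),alpha=1.4))"
```

```text
side 75 319.3 192.9
top 43 333.2 195.8
top 80 275.7 211.0
```

View pics/c4.png

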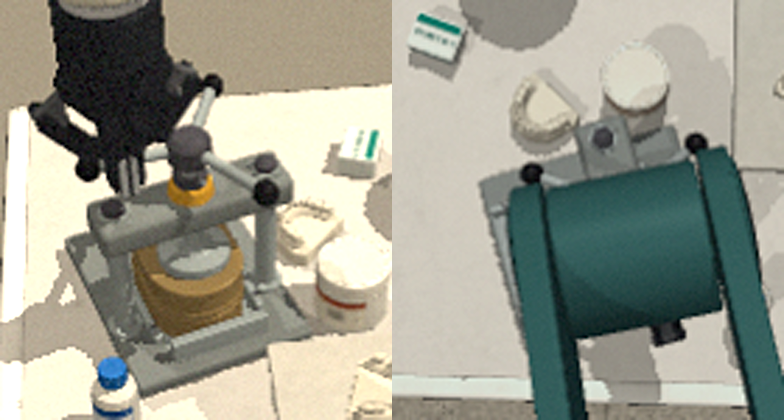

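Request:
{"method": "move_arm", "body": {
  "deltas": [
    [-1,[0.07,-0.02,0],[0,0,0]],
    [-1,[0.07,0,0],[0,0,0]],
    [-1,[0,0,0],[0,0,0]],
    [-1,[0,0,0],[0,0,0]]
  ]
}}

```text
clock: 17.25
position: [0.4699, 0.1716, 0.173]
tcp_rot: [[-0.298, 0.954, 0.022], [0.954, 0.298, -0.019], [-0.024, 0.015, -1.0]]
contact_force: [28.1, -29.0, -10.1]
gripper_width: -0.002
finger_force: 16.1
```

```bash
python3 -c "
from h import *
arc(n=5,step=.06,z=.172)"
```

```text
press xyz mm [  0.9 -53.8 173. ] j [ 13.1  15.8 103.4  -1.5  59.9  -3.4] F [ 28.1 -29.  -10.1] t 17.25 w -0.0
angle -89.1 r 0.0538
[[0.07, -0.02, 0.0], [0.07, 0.01, 0.0], [0.07, 0.01, 0.0], [0.06, 0.01, 0.0], [0.06, 0.02, 0.0]]
```

```bash
cat >> h.py <<'E'
def fit(T,S):
    bl=lambda t,z:world(PR,[[.078*np.cos(t),.078*np.sin(t),z],[.078*np.cos(t+2*np.pi/3),.078*np.sin(t+2*np.pi/3),z],[.078*np.cos(t-2*np.pi/3),.078*np.sin(t-2*np.pi/3),z]])
    best=None
    for a in range(-40,80,10):
        def f(q):
            r=[]
            for c,X in(('top',T),('side',S)):
                P=proj(c,bl(q[0],q[1]))
                for x in X: r+=list(P[np.linalg.norm(P-x,axis=1).argmin()]-x)
            return np.array(r)
        s=least_squares(f,[np.radians(a),.19])
        if best is None or s.cost<best.cost: best=s
    print('spoke',np.degrees(best.x[0]).round(1),'z',best.x[1].round(4),'cost',best.cost.round(2))
E
python3 -c "
from h import *
g=lambda u,v:(225+(u-392)/2.8,145+v/2.8)
h=lambda u,v:(225+u/2.8,125+v/2.8)
fit([g(682,130),g(525,190)],[h(278,181),h(95,181)])
fit([g(696,143),g(532,174)],[h(266,190),h(211,83),h(88,170)])
q=snapshot('side');s=snapshot('top')
f=lambda i:cv2.resize(i,None,fx=2.8,fy=2.8,interpolation=cv2.INTER_CUBIC)
cv2.imwrite('pics/c5.png',cv2.convertScaleAbs(np.hstack([f(q['image'][125:275,225:365]),f(s['image'][145:295,225:365])]),alpha=1.4))"
```

```text
spoke 36.4 z 0.1905 cost 0.69
spoke 25.7 z 0.1913 cost 0.59
```

View pics/c5.png

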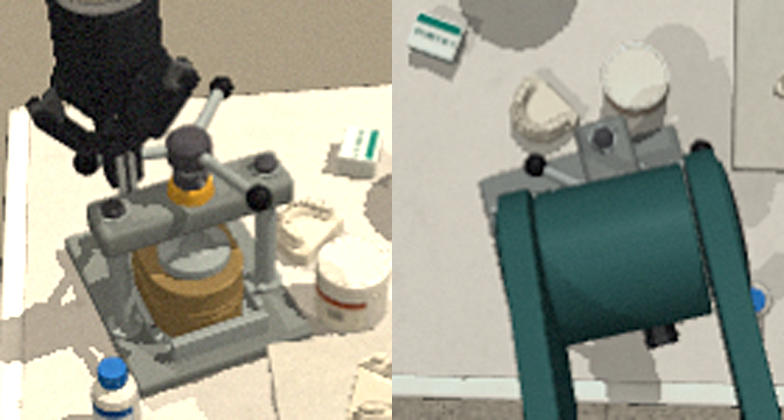

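Request:
{"method": "move_arm", "body": {
  "deltas": [
    [-1,[-0.06,0.02,0],[0,0,0]],
    [-1,[-0.06,0.02,0],[0,0,0]],
    [-1,[-0.06,0.01,0],[0,0,0]],
    [-1,[0,0,0],[0,0,0]],
    [-1,[0,0,0],[0,0,0]]
  ]
}}

```text
clock: 17.85
position: [0.4701, 0.1653, 0.1735]
tcp_rot: [[-0.297, 0.955, 0.014], [0.955, 0.297, -0.016], [-0.019, 0.008, -1.0]]
contact_force: [11.9, -22.4, 7.0]
gripper_width: 0.001
finger_force: 12.1
```

```bash
python3 -c "
from h import *
where();balls();print(get_obs()['ft_torque'])
g=lambda u,v:(225+(u-392)/2.8,145+v/2.8)
h=lambda u,v:(225+u/2.8,125+v/2.8)
fit([g(702,148),g(536,165)],[h(260,195),h(223,86),h(85,163)])
"
```

```text
press xyz mm [  7.  -55.4 173.5] j [ 12.2  15.8 103.3  -1.2  60.4  -4.5] F [ 11.9 -22.4   7. ] t 17.85 w 0.0
side 76 319.7 192.7
top 45 333.0 195.9
top 76 276.1 211.0
[-3.3486198  -1.87646632 -0.19163535]
spoke 19.9 z 0.1911 cost 1.14
```

Request:
{"method": "move_arm", "body": {
  "deltas": [
    [-1,[-0.06,0.02,0],[0,0,0]],
    [-1,[-0.06,0.02,0],[0,0,0]],
    [-1,[-0.06,0.02,0],[0,0,0]],
    [-1,[-0.05,0.02,0],[0,0,0]],
    [-1,[0,0,0],[0,0,0]],
    [-1,[0,0,0],[0,0,0]]
  ]
}}

```text
clock: 18.6
position: [0.4738, 0.1567, 0.1727]
tcp_rot: [[-0.297, 0.955, 0.007], [0.955, 0.297, -0.014], [-0.015, 0.003, -1.0]]
contact_force: [4.8, -15.1, 8.5]
gripper_width: 0.003
finger_force: 8.0
```

```bash
python3 -c "
from h import *
where();balls()
"
```

```text
press xyz mm [ 16.2 -54.5 172.7] j [ 11.   16.  103.   -1.   60.7  -5.8] F [  4.8 -15.1   8.5] t 18.6 w 0.0
side 67 323.0 189.9
top 46 328.9 192.0
top 39 272.3 212.8
```

Request:
{"method": "move_arm", "body": {
  "deltas": [
    [-1,[-0.06,0.03,0],[0,0,0]],
    [-1,[-0.06,0.03,0],[0,0,0]],
    [-1,[-0.06,0.03,0],[0,0,0]],
    [-1,[-0.06,0.03,0],[0,0,0]],
    [-1,[-0.06,0.04,0],[0,0,0]],
    [-1,[-0.05,0.04,0],[0,0,0]],
    [-1,[-0.05,0.04,0],[0,0,0]],
    [-1,[0,0,0],[0,0,0]],
    [-1,[0,0,0],[0,0,0]]
  ]
}}

```text
clock: 19.65
position: [0.4881, 0.1439, 0.1711]
tcp_rot: [[-0.296, 0.955, 0.001], [0.955, 0.296, -0.009], [-0.009, -0.001, -1.0]]
contact_force: [1.6, -5.8, 1.3]
gripper_width: 0.002
finger_force: 2.5
```

```bash
python3 -c "
from h import *
arc();balls()
q=snapshot('side');s=snapshot('top')
f=lambda i:cv2.resize(i,None,fx=2.8,fy=2.8,interpolation=cv2.INTER_CUBIC)
cv2.imwrite('pics/c6.png',cv2.convertScaleAbs(np.hstack([f(q['image'][125:275,225:365]),f(s['image'][145:295,225:365])]),alpha=1.4))"
```

```text
press xyz mm [ 32.6 -44.5 171.1] j [  9.   17.  101.8  -0.6  61.2  -7.9] F [ 1.6 -5.8  1.3] t 19.65 w 0.0
angle -53.7 r 0.0552
[[0.09, -0.06, -0.0], [0.1, -0.05, -0.0], [0.1, -0.04, -0.0], [0.11, -0.03, -0.0], [0.11, -0.02, -0.0], [0.11, -0.01, -0.0], [0.11, 0.0, -0.0], [0.11, 0.01, -0.0], [0.11, 0.02, -0.0], [0.1, 0.03, -0.0], [0.1, 0.04, -0.0], [0.1, 0.05, -0.0]]
side 53 326.5 183.8
top 38 321.5 186.7
top 22 272.6 220.5
```

View pics/c6.png

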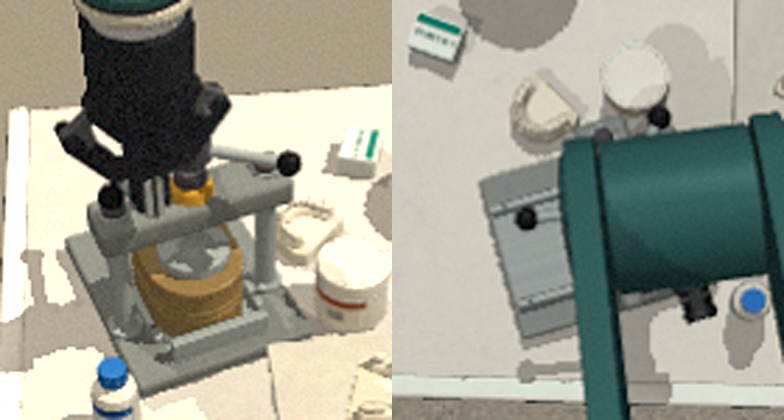

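Request:
{"method": "move_arm", "body": {
  "deltas": [
    [-1,[-0.05,0.04,0],[0,0,0]],
    [-1,[-0.06,0.05,0],[0,0,0]],
    [-1,[-0.08,0.08,0],[0,0,0]],
    [-1,[-0.08,0.1,0],[0,0,0]],
    [-1,[-0.06,0.12,0],[0,0,0]],
    [-1,[0,0,-0.6],[0,0,0]],
    [-1,[0,0,-0.8],[0,0,0]],
    [-1,[0,0,-0.8],[0,0,0]],
    [-1,[0.8,-0.7,-0.4],[0,0,0]],
    [-1,[0.8,-0.7,0],[0,0,0]],
    [-1,[0.5,-0.7,0],[0,0,0]],
    [-1,[0,0,0],[0,0,0]]
  ]
}}

```text
clock: 21.1
position: [0.383, 0.2007, 0.2981]
tcp_rot: [[-0.299, 0.954, -0.003], [0.954, 0.299, -0.007], [-0.006, -0.005, -1.0]]
contact_force: [-0.2, 0.3, -0.3]
gripper_width: 0.002
finger_force: 0.0
```

```bash
python3 -c "
from h import *
where();balls()
q=snapshot('side');s=snapshot('top')
f=lambda i:cv2.resize(i,None,fx=2.8,fy=2.8,interpolation=cv2.INTER_CUBIC)
cv2.imwrite('pics/c7.png',cv2.convertScaleAbs(np.hstack([f(q['image'][125:275,225:365]),f(s['image'][145:295,225:365])]),alpha=1.4))"
```

```text
press xyz mm [ -52.3 -128.4  298.1] j [18.8  2.9 99.9 -0.4 77.4  1.5] F [-0.2  0.3 -0.3] t 21.1 w 0.0
side 41 326.3 183.2
top 26 320.0 186.1
top 7 272.9 221.7
```

View pics/c7.png

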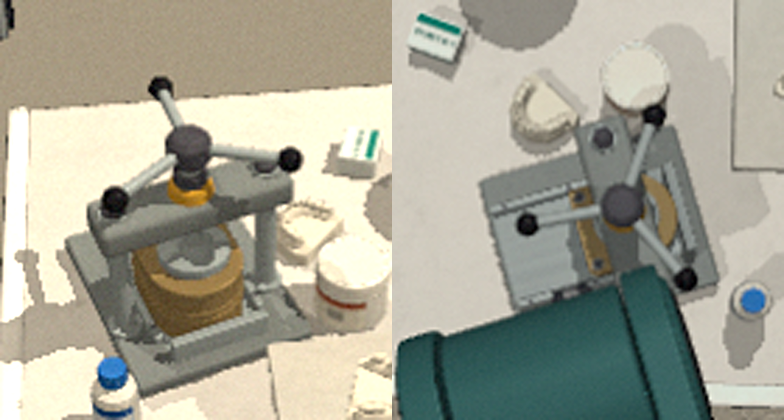

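```bash
python3 -c "
from h import *
g=lambda u,v:(225+(u-392)/2.8,145+v/2.8)
h=lambda u,v:(225+u/2.8,125+v/2.8)
fit([g(654,115),g(527,224),g(686,278)],[h(160,87),h(290,158),h(115,200)])
print(sign_off())"
```

```text
spoke -64.2 z 0.1907 cost 0.42
the job is handed in; nothing more can be done
None
```

I handed the job in with the flask home against the stop and the plate screwed down on it: the stop gave like a spring and the wheel eased back when released, coming to rest about 4.4 rad clockwise of its start, which I put at the stop (about 5.2).

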